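# Press the last battery into a light bar's in-line holder

### The job

The battery holder on the back of the light bar has three of its four cells in it, lying loose. Pick up the fourth cell, plus end pointing the same way as the others, put its flat end against the end of the row and push the row as one straight block onto the coil spring, feeling the spring give without pressing it solid, then lower the cell in front of the end plate and let go, so that all four lie flat, held tight by the spring. No cell of the row may pop up, and the water glass, glue stick and clip tin must stay where they are.

Things in the scene. Friction and masses are not known exactly. Their poses are not given: they have to be found in the camera images.
- light_bar: LED light bar face down, 330 x 48 x 14 mm, fixed. Origin: centre of underside; x along it from the holder's end plate to its coil spring, z up. On its back a black open cell holder along y = 0, 22 mm wide (17 inside), stuck on by hand: it may lie up to 10 mm either way along x from the nominal places given here; this offset is NOT measured, feel for it. Floor at z = 16 mm, side walls up to 26.
- seat (a point): Nominal middle of the empty fourth place, on the cell axis: x = -75, z = 23.4 mm in the bar frame (axes as the bar). Nominal end plate face at x = -100, plate 4.5 mm thick, its top and its 6 mm long corner posts at z = 24 mm. Side walls start at x = -56, so fingers fit beside the cell from x = -94 to -56 and may go down to 1 mm above the holder floor.
- spring (a point): Nominal face of the relaxed coil spring, x = +95.2 mm in the bar frame, on the cell axis. 195.2 mm to the end plate for 201.2 mm of cells: seated cells compress it 6 mm. 1 N per mm, solid at 10 mm, then force shoots up. To clear the end plate the fourth cell must push the row with about 6.5 to 9.5 N; over 16 N between cells, or of fingers on the row, is ramming.
- cell_1: First cell of the row, next to the coil spring: AA cell (plus end red, flat end white), a cylinder 14.7 mm across and 50.3 mm long. Origin: centre of its flat (minus) end; own z axis along the cell to the plus end (nub); middle at z = 25 mm. 23 g. Lies in the holder, z axis towards the end plate (light_bar -x), gaps of a few mm to its neighbours.
- cell_2: Second (middle) cell of the row: AA cell (plus end red, flat end white), a cylinder 14.7 mm across and 50.3 mm long. Origin: centre of its flat (minus) end; own z axis along the cell to the plus end (nub); middle at z = 25 mm. 23 g. Lies in the holder, z axis towards the end plate (light_bar -x), gaps of a few mm to its neighbours.
- cell_3: Third of the row, at the empty place: AA cell (plus end red, flat end white), a cylinder 14.7 mm across and 50.3 mm long. Origin: centre of its flat (minus) end; own z axis along the cell to the plus end (nub); middle at z = 25 mm. 23 g. Lies in the holder, z axis towards the end plate (light_bar -x), gaps of a few mm to its neighbours.
- cell_4: The loose fourth cell: AA cell (plus end red, flat end white), a cylinder 14.7 mm across and 50.3 mm long. Origin: centre of its flat (minus) end; own z axis along the cell to the plus end (nub); middle at z = 25 mm. 23 g. Lies on its side on the desk to the left of the bar (axis 7.4 mm above the desk), its z axis within about 0.8 rad of that of the others.
- water_glass: empty clear drinking glass, 81 mm across, 93 mm high, standing upright near the bar's spring end; origin: centre of its foot, z up. To be left alone.
- glue_stick: glue stick with white cap standing upright, 24 mm across, 92 mm high, beyond the end-plate end of the bar; origin: centre of its foot, z up. To be left alone.
- clip_tin: small round grey tin of paper clips, 70 mm across, 24 mm high, beyond the bar; origin: centre of its foot, z up. To be left alone.

How it is judged:
By the outcome, as a careful person would: the job done as asked, in the order asked, and still so for the second after the job is handed in, with the robot touching nothing.
It also fails if it takes over 54 s, if anything falls off the work surface, if the arm or the gripper's body presses on something with over 40 N, if the wrist force passes 120 N, or if a joint passes its speed limit or range.

### The arm

A 6-joint arm with a two-finger parallel gripper is mounted at the origin on a cart in front of the work surface, level with it; the furniture and walls round the work are solid. World frame = base frame: x ahead of the robot, y to its left, z up, the work surface at z = 0. Lengths are in m, angles in rad, forces in N, time in s.
With the tool pointing down it reaches from about 0.15 to 0.775 m from the base axis. Payload 6.1 kg.
Tool frame: the origin (TCP) lies on the centre line of the jaws, within the pads' length; the fingertips stand manip.tip_reach ahead of it and the grasp point (between the pads) lies 6 mm ahead of it (manip.tip_reach is the distance from the TCP to the fingertips, in m); z points along the fingers, y is the line along which they close (so a half turn about z gives the same grasp; the last joint's range is limited). The gripper opens to 85 mm and grips with 20 to 120 N. Pads are 22 mm wide; open, the fingers measure 114 mm over their backs; the gripper's body (76 mm by 85 mm) begins 54 mm behind the grasp point. The pads swing forward as they close: fully open they stand 13 mm farther back than shut.
Start: joints at [1.349, 0.126, -0.04, 1.405, 0, 1.571], TCP at [0.115, 0.512, 0.256] pointing down, gripper open.
Joint ranges: [-2.72, 2.72], [-0.95, 1.95], [-1.27, 1.35], [-1.78, 2.02], [-1.46, 1.47], [-3.14, 3.14]. Speed limits (rad/s): [2.39, 2.39, 3.01, 3.14, 3.14, 3.14].

### API

Orientations are given as a unit quaternion [x, y, z, w].
In Python, from workcell import manip gives the robot as it stands.
- The arm moves only by the tool drive_tool, never from a script. Its argument "plan" is a list of rows, each an object with "slide": the shift along the tool's x, y, z in cm, a list of three; "rotation": the turn, a rotation vector about the tool's x, y, z in degrees, a list of three; "grip": the closure, from -1 (fully open) to 1 (shut), so that 0 is half open. A call has 1 to 10 rows; each row is the pose to reach, as a shift and turn from the pose commanded when the call began, along the tool's axes at that moment; what a row does not reach only later rows make up. A row lasts 1/8 s, in which the tool goes at most 62.5 mm and 10.7 degrees, less where a joint would pass 70% of its speed; a pose out of reach is approached as far as the arm can. A call with a gripper value outside its range is refused whole. The fingers move at their own pace and stop on an object; "squeeze" is the grip in N (left out, the last holds). Time passes only in rows, so rows that repeat a pose let the fingers close. It gives the time, the measured TCP pose, the force, the opening and the grip force at its end, in the units of the state.
- manip.sense(): the state, without advancing time (a new reading comes with each control period).
- manip.snapshot(name): name is "scene" or "top" or "wrist"; returns the picture (420x560x3 uint8, red, green, blue); there is no depth.
- manip.calibration(name): a dict with "K" (3x3 intrinsics, pixels), "camera_from_world" (4x4, takes a point from world to camera coordinates). Camera axes: x right, y up, looking along -z (the intrinsics and any distortion apply to the point x, -y, -z); pixel columns grow to the right and rows downward; lengths in m; the calibration is good to about 2 mm. A picture is of the moment at which its call begins: read the wrist's pose just before it. calibration takes no time and is no camera call; for the wrist camera it gives the pose at the moment of the call.
- manip.close_job(): hands the job in; it is judged then, once.
The state is a dict: "time_s": time; "joint_positions": joint angles; "dq": joint speeds; "joint_efforts": joint torques, N m; "tool_pos": TCP position; "orientation": TCP orientation; "wrist_force": force on the tool from outside, world axes, zero at the start; "moment": the same for the moment, N m; "finger_gap": finger opening in m; "gripper_force": force on a finger pad.
Only numpy, scipy, OpenCV 4.12 (cv2) and the standard library are available. Lean on these libraries where they do the work, as an engineer would, in place of code of your own. Each camera call takes 0.05 s, during which the arm holds its last target. There are 200 camera calls.

## Working session

There is one attempt and no reset: what is moved stays moved. The work goes in short steps, Python scripts to look and compute and a tool call to move; the robot and the scene stay as the last step left them, time stands still between calls to the robot, and variables do not carry over. Pictures are saved under pics/ and viewed, at most 10 in all, crops included, and the job is handed in when it is done.

Besides the shell and the picture viewer there is one more tool, called as name(argument=value, ...), one argument or row to a line, values as JSON. drive_tool: Moves the arm, as the interface text tells. Its arguments: {"type":"object","properties":{"plan":{"type":"array","items":{"type":"object","properties":{"slide":{"type":"array","items":{"type":"number"}},"rotation":{"type":"array","items":{"type":"number"}},"grip":{"type":"number"}}}},"squeeze":{"type":"number"}},"required":["plan"]}

```bash
mkdir -p pics
cat > h.py <<'E'
import numpy as np, cv2
from workcell import manip
def snap(n,f):
    im=manip.snapshot(n); cv2.imwrite(f'pics/{f}.png',im[:,:,::-1]); return im
def ray(c,u,v):
    K=np.array(c['K']);T=np.array(c['camera_from_world'])
    d=np.linalg.inv(K)@[u,v,1]; d=np.array([d[0],-d[1],-d[2]])
    R=T[:3,:3]; return -R.T@T[:3,3], R.T@d
def onz(c,u,v,z):
    o,d=ray(c,u,v); return o+d*(z-o[2])/d[2]
def proj(c,p):
    K=np.array(c['K']);T=np.array(c['camera_from_world'])
    q=T[:3,:3]@np.array(p)+T[:3,3]; q=K@[q[0],-q[1],-q[2]]; return q[:2]/q[2]
E
python3 - <<'E'
from h import *
s=manip.sense(); print(s, manip.tip_reach)
a=snap('top','top0'); b=snap('scene','scene0')
for n in('top','scene','wrist'):
    c=manip.calibration(n); print(n,{k:np.round(np.array(v),4).tolist() if k!='name' else v for k,v in c.items()})
E
```

```text
{'time_s': 0.0, 'joint_positions': array([ 1.34900496e+00,  1.26410488e-01, -4.06053870e-02,  1.40536969e+00,
       -4.35228037e-05,  1.57077836e+00]), 'dq': array([-0.00017577, -0.0007799 ,  0.00061864, -0.00179227,  0.00055315,
        0.00045603]), 'joint_efforts': array([-2.08552651e-04, -4.35918152e+01,  3.52921057e+01,  1.73398317e-02,
        8.78790502e-05,  4.41965867e-06]), 'tool_pos': array([0.1154224 , 0.51179492, 0.25551362]), 'orientation': array([ 1.10659545e-01,  9.93858055e-01, -7.92145345e-04, -6.63186732e-05]), 'wrist_force': array([ 0.99334107, -0.58703743,  0.09422342]), 'moment': array([-0.03140618,  0.02151461,  0.01262806]), 'gripper_force': 0.0, 'finger_gap': 0.0851841259490044} 0.025
top {'K': [[391.2092, 0.0, 275.1971], [0.0, 391.2092, 205.0421], [0.0, 0.0, 1.0]], 'camera_from_world': [[-0.0186, -0.9998, 0.0005, 0.0515], [0.9908, -0.0183, 0.1341, -0.5819], [-0.1341, 0.003, 0.991, -0.8162], [0.0, 0.0, 0.0, 1.0]]}
scene {'K': [[509.3567, 0.0, 278.2834], [0.0, 509.3567, 206.46], [0.0, 0.0, 1.0]], 'camera_from_world': [[0.839, -0.5441, 0.0052, -0.4503], [0.331, 0.5178, 0.7889, -0.2641], [-0.4319, -0.6602, 0.6145, -0.8775], [0.0, 0.0, 0.0, 1.0]]}
wrist {'K': [[357.3467, 0.0, 276.6325], [0.0, 357.3467, 208.9336], [0.0, 0.0, 1.0]], 'camera_from_world': [[0.2198, 0.9755, -0.0015, -0.5243], [-0.929, 0.2088, -0.3057, 0.0401], [-0.2979, 0.0686, 0.9521, -0.3787], [0.0, 0.0, 0.0, 1.0]]}
```

View pics/top0.png

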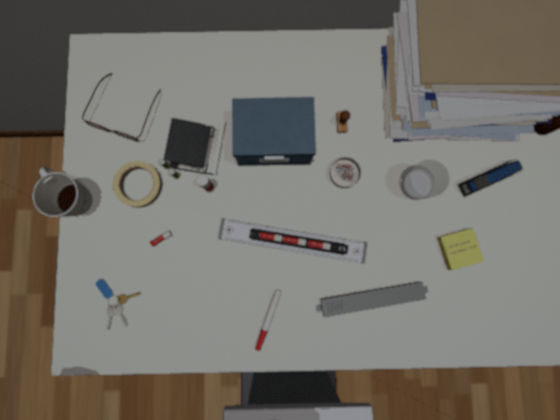

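View pics/scene0.png

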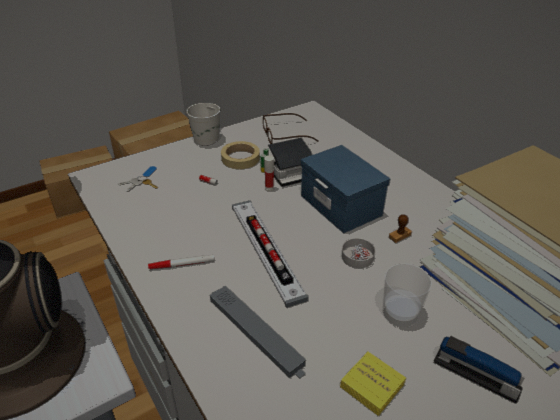

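The top view shows the bar from (220,230) to (366,252) and the loose cell at (161,238) with its red end lower left. The glue stick stands near (205,182), the tin near (345,172) and the glass near (418,182). Next I'll localise the bar and cell roughly and take a wrist view.

Run:
```python
from h import *
c=manip.calibration('top')
for n,u,v,z in [('cell',161,238,.0074),('barL',222,230,.014),('barR',365,252,.014),('holdL',251,233,.024),('holdR',347,248,.024),('glue',205,182,.05),('tin',345,172,.024),('glass',418,182,.09)]: print(n,onz(c,u,v,z).round(4))
snap('wrist','w0')
```

```text
cell [0.5172 0.298  0.0074]
barL [0.5322 0.1604 0.014 ]
barR [ 0.4775 -0.1564  0.014 ]
holdL [0.5236 0.0951 0.024 ]
holdR [ 0.4869 -0.115   0.024 ]
glue [0.6347 0.1925 0.05  ]
tin [ 0.657  -0.1179  0.024 ]
glass [ 0.6186 -0.2559  0.09  ]
```

View pics/w0.png

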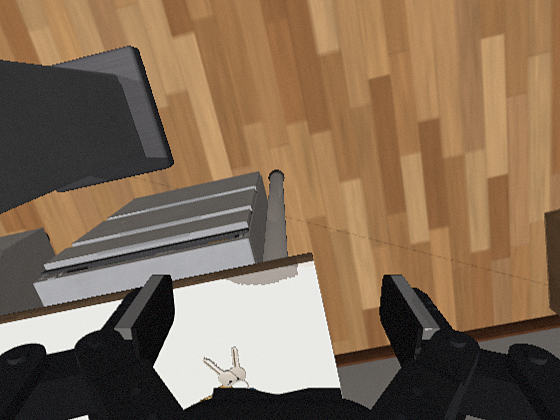

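The wrist view is over the desk corner, with only the keys at (235,375) and the fingers in it. I'll write a move helper and go to a viewpoint above the cell and the end plate.

```bash
cat >> h.py <<'E'
from scipy.spatial.transform import Rotation as Ro
def down(thy):  # tool z down, tool y at world angle thy
    y=np.array([np.cos(thy),np.sin(thy),0]); z=np.array([0,0,-1.]); return np.column_stack([np.cross(y,z),y,z])
def step(p,R,s=None):
    s=s or manip.sense(); R0=Ro.from_quat(s['orientation']).as_matrix()
    print('slide cm',(R0.T@(np.array(p)-s['tool_pos'])*100).round(2),'rot deg',np.degrees(Ro.from_matrix(R0.T@R).as_rotvec()).round(2))
E
python3 - <<'E'
from h import *
s=manip.sense(); R0=Ro.from_quat(s['orientation']).as_matrix(); c=manip.calibration('wrist'); T=np.array(c['camera_from_world'])
print('cam in tool',(R0.T@(-T[:3,:3].T@T[:3,3]-s['tool_pos'])).round(4),'view dir in tool',(R0.T@(-T[2,:3])).round(3),'up',(R0.T@T[1,:3]).round(3))
for th in(-.17,2.97): print(th); step([.5,.22,.27],down(th))
im=cv2.imread('pics/top0.png'); ct=manip.calibration('top'); h=cv2.cvtColor(im,cv2.COLOR_BGR2HSV)
m=((h[...,1]>130)&((h[...,0]<10)|(h[...,0]>170))).astype(np.uint8); n,l,st,ce=cv2.connectedComponentsWithStats(m)
for i in range(1,n):
    if st[i,4]>15: print(st[i],ce[i].round(1),onz(ct,*ce[i],.02).round(4))
E
```

```text
cam in tool [ 0.0777  0.     -0.1164] view dir in tool [-0.306 -0.     0.952] up [ 0.952 -0.     0.306]
-0.17
slide cm [-43.94 -20.02  -1.4 ] rot deg [-5.000e-02  5.000e-02  8.703e+01]
2.97
slide cm [-43.94 -20.02  -1.4 ] rot deg [-5.000e-02 -5.000e-02 -9.288e+01]
[536 116  24  17 159] [548.5 125.8] [ 0.7576 -0.5913  0.02  ]
[207 185   6   5  16] [209.6 187.5] [0.6279 0.1875 0.02  ]
[ 59 186  16  24 205] [ 66.3 197.6] [0.6108 0.5084 0.02  ]
[259 232  15   9 101] [266.2 235.7] [0.5174 0.0618 0.02  ]
[151 236  12   9  47] [156.7 240.3] [0.5116 0.3038 0.02  ]
[283 236  15   9 102] [290.2 239.6] [0.5077 0.009  0.02  ]
[307 240  15   9 100] [314.5 243.8] [ 0.4975 -0.0445  0.02  ]
[256 331  10  19  85] [260.5 339.3] [0.2965 0.0774 0.02  ]
```

drive_tool(
  plan=[
    {"slide": [-45.9,-21.7,0.5],"rotation": [0,0,87]},
    {"slide": [-45.9,-21.7,0.5],"rotation": [0,0,87]},
    {"slide": [-45.9,-21.7,0.5],"rotation": [0,0,87]},
    {"slide": [-45.9,-21.7,0.5],"rotation": [0,0,87]},
    {"slide": [-45.9,-21.7,0.5],"rotation": [0,0,87]},
    {"slide": [-45.9,-21.7,0.5],"rotation": [0,0,87]},
    {"slide": [-45.9,-21.7,0.5],"rotation": [0,0,87]},
    {"slide": [-45.9,-21.7,0.5],"rotation": [0,0,87]},
    {"slide": [-45.9,-21.7,0.5],"rotation": [0,0,87]},
    {"slide": [-45.9,-21.7,0.5],"rotation": [0,0,87]},
  ],
)

```text
schema error: expected keys slide, rotation, grip
```

drive_tool(
  plan=[
    {"slide": [0,0,0]},
  ],
)

```text
schema error: expected keys slide, rotation, grip
```

Run:
```python
from h import *
s=manip.sense();c=manip.calibration('wrist');im=snap('wrist','w1');np.save('w1c.npy',np.array([c['K'],np.eye(3)])); import pickle; pickle.dump(c,open('w1.pkl','wb'))
print(s['time_s'],s['tool_pos'],s['orientation'],s['wrist_force'],abs(s['dq']).max())
```

```text
0.15 [0.11543103 0.51188634 0.25570999] [ 1.10665347e-01  9.93857551e-01 -5.89661104e-04 -5.01135586e-05] [0.30537408 0.71574647 0.11994149] 0.002972668591664358
```

View pics/w1.png

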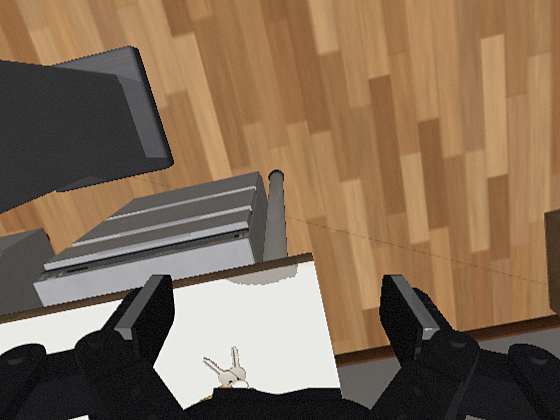

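The move was refused because every row also needs grip, so this view is unchanged (keys at (230,375)). I'll resend it with all the keys.

drive_tool(
  plan=[
    {"slide": [-45.9,-21.7,0.5],"rotation": [0,0,87],"grip": -1},
    {"slide": [-45.9,-21.7,0.5],"rotation": [0,0,87],"grip": -1},
    {"slide": [-45.9,-21.7,0.5],"rotation": [0,0,87],"grip": -1},
    {"slide": [-45.9,-21.7,0.5],"rotation": [0,0,87],"grip": -1},
    {"slide": [-45.9,-21.7,0.5],"rotation": [0,0,87],"grip": -1},
    {"slide": [-45.9,-21.7,0.5],"rotation": [0,0,87],"grip": -1},
    {"slide": [-45.9,-21.7,0.5],"rotation": [0,0,87],"grip": -1},
    {"slide": [-45.9,-21.7,0.5],"rotation": [0,0,87],"grip": -1},
    {"slide": [-45.9,-21.7,0.5],"rotation": [0,0,87],"grip": -1},
    {"slide": [-45.9,-21.7,0.5],"rotation": [0,0,87],"grip": -1},
  ],
)

```text
time_s: 1.45
tool_pos: [0.5155, 0.1991, 0.2508]
orientation: [0.765, 0.645, -0.001, -0.0]
wrist_force: [0.1, 0.5, -0.4]
finger_gap: 0.0853
gripper_force: 0.0
```

drive_tool(
  plan=[
    {"slide": [0,0,0],"rotation": [0,0,0],"grip": -1},
  ],
)

```text
time_s: 1.58
tool_pos: [0.5146, 0.2003, 0.2514]
orientation: [0.764, 0.646, -0.0, -0.0]
wrist_force: [0.1, -0.9, 0.6]
finger_gap: 0.0852
gripper_force: 0.0
```

Run:
```python
from h import *
s=manip.sense();c=manip.calibration('wrist');im=snap('wrist','w2'); import pickle; pickle.dump(c,open('w2.pkl','wb'))
print(s['time_s'],s['tool_pos'],s['orientation'],s['wrist_force'],abs(s['dq']).max(),manip.tip_reach)
```

```text
1.575 [0.51456712 0.2002913  0.25139141] [ 7.63716472e-01  6.45551782e-01 -7.42604880e-05 -2.06334296e-04] [ 0.09175876 -0.90473818  0.57268006] 0.007907450746902783 0.025
```

View pics/w2.png

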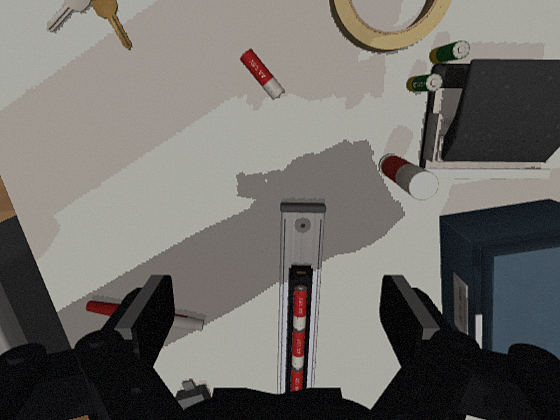

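The loose cell runs from about (247,52) to (279,95), with the white flat end at lower right. The bar end is at (303,205), the end plate near (301,268), and the row's first plus end near (300,288). Next I'll measure these with masks.

Run:
```python
from h import *
import pickle; c=pickle.load(open('w2.pkl','rb')); im=cv2.imread('pics/w2.png'); hsv=cv2.cvtColor(im,cv2.COLOR_BGR2HSV)
red=((hsv[...,1]>120)&((hsv[...,0]<10)|(hsv[...,0]>170))&(hsv[...,2]>70)).astype(np.uint8)
n,l,st,ce=cv2.connectedComponentsWithStats(red)
for i in range(1,n):
    if st[i,4]>30:
        r=cv2.minAreaRect(np.argwhere(l==i)[:,::-1].astype(np.float32)); print(st[i],ce[i].round(1),[np.round(x,1) for x in r],onz(c,*ce[i],.0234).round(4))
# column profile down bar centre
for v in list(range(198,212))+list(range(255,400,2)):
    u=303-(v-205)*.05
    print(v,im[v,int(u)-1:int(u)+2].mean(0).round().astype(int)[::-1],onz(c,u,v,.024)[:2].round(4),end=' | ' if v%3 else '\n')
crop=cv2.resize(im[190:400,250:350],None,fx=2.8,fy=2.8,interpolation=cv2.INTER_CUBIC); crop2=cv2.resize(im[40:110,225:305],None,fx=5,fy=5,interpolation=cv2.INTER_CUBIC)
o=np.zeros((590,690,3),np.uint8);o[:588,:280]=crop;o[:350,288:688]=crop2;cv2.imwrite('pics/c1.png',cv2.convertScaleAbs(o,alpha=1.4,beta=20))
```

```text
[240  49  33  37 491] [256.   66.6] [array([256.1,  66.8]), array([37. , 14.7]), np.float64(51.3)] [0.5138 0.3038 0.0234]
[294 289  13  28 298] [299.7 302.6] [array([300. , 302.5]), array([27., 12.]), np.float64(90.0)] [0.5168 0.0569 0.0234]
[ 86 302  31  14 265] [100.5 308.3] [array([100.6, 308.7]), array([30. , 10.1]), np.float64(8.7)] [0.2973 0.0865 0.0234]
[292 330  13  27 274] [297.9 343.3] [array([297.9, 343.3]), array([12. , 25.7]), np.float64(4.8)] [0.5069 0.0041 0.0234]
[291 370  12  22 203] [296.1 380. ] [array([296.5, 380.5]), array([21., 11.]), np.float64(90.0)] [ 0.497  -0.0474  0.0234]
198 [98 93 88] [0.5381 0.1755]
199 [95 91 87] [0.5379 0.1744] | 200 [98 95 90] [0.5377 0.1734] | 201 [103  98  93] [0.5375 0.1724]
202 [75 74 69] [0.5373 0.1714] | 203 [34 35 34] [0.5371 0.1703] | 204 [30 30 29] [0.5369 0.1693]
205 [35 36 37] [0.5367 0.1683] | 206 [52 52 51] [0.5365 0.1672] | 207 [59 61 59] [0.5363 0.1662]
208 [59 60 61] [0.5361 0.1651] | 209 [62 64 62] [0.5359 0.1641] | 210 [63 62 62] [0.5357 0.1631]
211 [52 53 52] [0.5355 0.162 ] | 255 [122 119 116] [0.5261 0.1141]
257 
[... 1821 characters left out ...]
 0.5001 -0.0194] | 363 [153 146 138] [ 0.4996 -0.0222]
365 [168 162 151] [ 0.499 -0.025] | 367 [113 109 103] [ 0.4985 -0.0278] | 369 [51 53 50] [ 0.4979 -0.0306]
371 [93 45 43] [ 0.4974 -0.0335] | 373 [136  28  28] [ 0.4968 -0.0363] | 375 [136  33  31] [ 0.4963 -0.0392]
377 [133  29  27] [ 0.4957 -0.0421] | 379 [136  34  34] [ 0.4951 -0.045 ] | 381 [138  37  37] [ 0.4946 -0.0479]
383 [139  36  37] [ 0.494  -0.0508] | 385 [128  28  25] [ 0.4934 -0.0538] | 387 [128  25  24] [ 0.4929 -0.0567]
389 [134  26  24] [ 0.4923 -0.0597] | 391 [45 11 13] [ 0.4917 -0.0626] | 393 [13 13 15] [ 0.4911 -0.0656]
395 [6 7 7] [ 0.4905 -0.0686] | 397 [14 12 10] [ 0.49   -0.0716] | 399 [11  8 10] [ 0.4894 -0.0747]
```

View pics/c1.png

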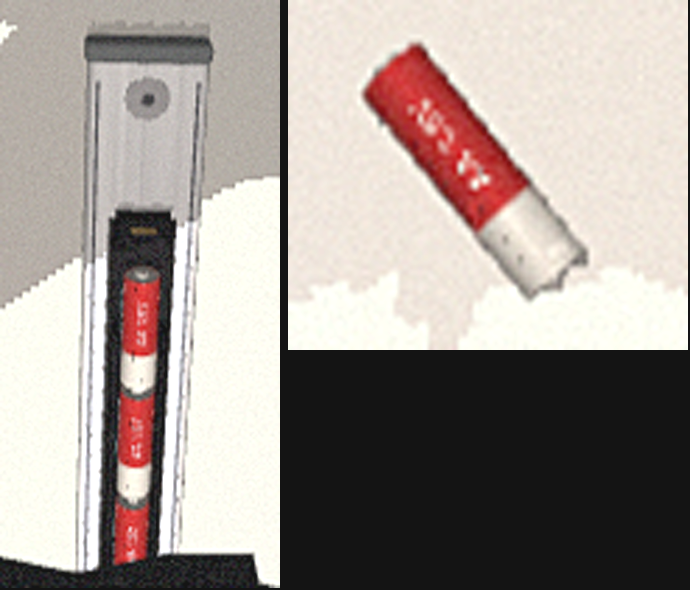

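The crop shows the cell's plus end mid at about (245.5,54) and its flat end mid at (279,95.4). The row sits well toward the end plate, about 22 mm from its face, so the row has to travel a long way.

Run:
```python
from h import *
import pickle; c=pickle.load(open('w2.pkl','rb'))
P=onz(c,245.5,54,.0074);F=onz(c,279,95.4,.0074);print(P,F,np.linalg.norm(P-F)*1e3)
a=(P-F)/np.linalg.norm(P-F); th=np.arctan2(a[1],a[0]); print('cell angle',th,'centre',(P+F)/2)
for w in [('bar corner L',284,207),('bar corner R',323,207)]: print(w[0],onz(c,w[1],w[2],.014))
r=[onz(c,u,v,.028) for u,v in[(299.7,302.6),(297.9,343.3),(296.1,380)]]; print(np.array(r).round(4)); d=r[0]-r[2]; print('bar -x dir',np.arctan2(d[1],d[0]))
pl=onz(c,300.5,265,.024);print('plate outer top',pl,'red start',onz(c,299.9,290,.0234))
im=cv2.imread('pics/w2.png')[:,:,::-1]; hsv=cv2.cvtColor(im,cv2.COLOR_RGB2HSV)
G=P+0; g=F+a*0.0185; g[2]=.027
t=th-np.pi/2
print('grasp at',g,'thy',t)
step(g+[0,0,.06],down(t)); step(g,down(t))
# top view check
ct=manip.calibration('top'); print('pred top px of red centroid',proj(ct,F+a*.033+[0,0,.004]),'obs 156.7 240.3')
```

```text
[0.50552841 0.31734035 0.0074    ] [0.5302175  0.27596372 0.0074    ] 48.182746345307805
cell angle 2.108779617886782 centre [0.51787295 0.29665204 0.0074    ]
bar corner L [0.51715324 0.16621046 0.014     ]
bar corner R [0.5570749  0.15948047 0.014     ]
[[ 0.517   0.0599  0.028 ]
 [ 0.5072  0.0078  0.028 ]
 [ 0.4974 -0.043   0.028 ]]
bar -x dir 1.3828412335477944
plate outer top [0.52441921 0.10256053 0.024     ] red start [0.51935278 0.07249699 0.0234    ]
grasp at [0.520738   0.29185048 0.027     ] thy 0.5379832910918854
slide cm [ 9.11 -0.91 16.46] rot deg [ 0.00e+00 -1.00e-02 -4.04e+01]
slide cm [ 9.11 -0.91 22.46] rot deg [ 0.00e+00 -1.00e-02 -4.04e+01]
pred top px of red centroid [157.62884327 239.72919808] obs 156.7 240.3
```

drive_tool(
  plan=[
    {"slide": [4.5,-0.5,8],"rotation": [0,0,-20],"grip": 0.4},
    {"slide": [9.1,-0.9,14],"rotation": [0,0,-40.4],"grip": 0.4},
    {"slide": [9.1,-0.9,18],"rotation": [0,0,-40.4],"grip": 0.4},
    {"slide": [9.1,-0.9,18],"rotation": [0,0,-40.4],"grip": 0.4},
    {"slide": [9.1,-0.9,20],"rotation": [0,0,-40.4],"grip": 0.4},
    {"slide": [9.1,-0.9,21],"rotation": [0,0,-40.4],"grip": 0.4},
    {"slide": [9.1,-0.9,21],"rotation": [0,0,-40.4],"grip": 0.4},
    {"slide": [9.1,-0.9,21],"rotation": [0,0,-40.4],"grip": 0.4},
  ],
)

```text
time_s: 2.62
tool_pos: [0.5223, 0.2911, 0.0424]
orientation: [0.495, 0.869, 0.001, 0.0]
wrist_force: [-0.5, 0.3, 0.7]
finger_gap: 0.0259
gripper_force: 0.0
```

Run:
```python
from h import *
s=manip.sense();im=snap('wrist','w3')
print(s['time_s'],s['tool_pos'],s['wrist_force'],s['finger_gap'],manip.tip_reach)
```

```text
2.625 [0.52228015 0.29108595 0.04235379] [-0.48338315  0.27969877  0.74594959] 0.025904145601549283 0.025
```

View pics/w3.png

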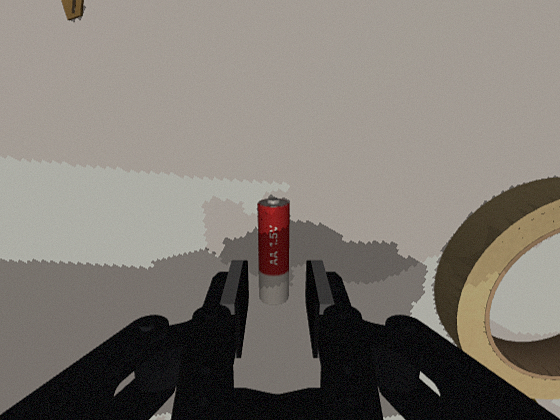

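The cell at (273,250) lies straight between the fingers, flat end at row ~302. I'll check how far the grip line is from the flat end.

Run:
```python
from h import *
s=manip.sense();c=manip.calibration('wrist');R0=Ro.from_quat(s['orientation']).as_matrix()
for n,u,v,z in[('flat top edge~bottom',274,303,.004),('plus top',274,200,.0074),('boundary',274,274,.0147),('plus shoulder top',274,203,.0147)]:
    p=onz(c,u,v,z);print(n,p.round(4),'tool cm',(R0.T@(p-s['tool_pos'])*100).round(2))
```

```text
flat top edge~bottom [0.5325 0.2726 0.004 ] tool cm [-2.1  -0.08  3.84]
plus top [0.5049 0.3194 0.0074] tool cm [ 3.34 -0.07  3.5 ]
boundary [0.5215 0.2914 0.0147] tool cm [ 0.08 -0.07  2.77]
plus shoulder top [0.5045 0.3202 0.0147] tool cm [ 3.42 -0.06  2.77]
```

drive_tool(
  plan=[
    {"slide": [0,-0.05,1.2],"rotation": [0,0,0],"grip": 0.4},
    {"slide": [0,-0.05,1.3],"rotation": [0,0,0],"grip": 0.45},
    {"slide": [0,-0.05,1.4],"rotation": [0,0,0],"grip": 0.45},
    {"slide": [0,-0.05,1.5],"rotation": [0,0,0],"grip": 0.45},
    {"slide": [0,-0.05,1.5],"rotation": [0,0,0],"grip": 0.45},
  ],
  squeeze=40,
)

```text
time_s: 3.3
tool_pos: [0.5216, 0.2904, 0.0263]
orientation: [0.495, 0.869, -0.0, -0.0]
wrist_force: [-0.3, 0.6, -0.5]
finger_gap: 0.0229
gripper_force: 0.0
```

drive_tool(
  plan=[
    {"slide": [0,0,-0.08],"rotation": [0,0,0],"grip": 0.45},
    {"slide": [0,0,-0.08],"rotation": [0,0,0],"grip": 1},
    {"slide": [0,0,-0.08],"rotation": [0,0,0],"grip": 1},
    {"slide": [0,0,-0.08],"rotation": [0,0,0],"grip": 1},
    {"slide": [0,0,-0.08],"rotation": [0,0,0],"grip": 1},
  ],
  squeeze=40,
)

```text
time_s: 3.92
tool_pos: [0.5217, 0.2905, 0.0274]
orientation: [0.495, 0.869, 0.0, 0.0]
wrist_force: [-0.7, 0.0, 4.0]
finger_gap: 0.0129
gripper_force: 39.2
```

drive_tool(
  plan=[
    {"slide": [0,0,-0.1],"rotation": [0,0,0],"grip": 1},
    {"slide": [0,0,-0.3],"rotation": [0,0,0],"grip": 1},
    {"slide": [0,0,-0.3],"rotation": [0,0,0],"grip": 1},
  ],
)

```text
time_s: 4.3
tool_pos: [0.5216, 0.2904, 0.03]
orientation: [0.495, 0.869, -0.0, -0.0]
wrist_force: [0.6, -0.0, 0.3]
finger_gap: 0.013
gripper_force: 39.0
```

Run:
```python
from h import *
s=manip.sense();c=manip.calibration('wrist');im=snap('wrist','w4')
print(s['time_s'],s['tool_pos'],s['wrist_force'],s['moment'],s['finger_gap'])
print('tool axis x..',proj(c,s['tool_pos']))
im=im[170:330,190:370,::-1]; cv2.imwrite('pics/w4c.png',cv2.resize(im,None,fx=3.5,fy=3.5,interpolation=cv2.INTER_CUBIC))
```

```text
4.3 [0.5215552  0.29042407 0.03004854] [ 0.57590675 -0.02851967  0.29165091] [0.0552367  0.03047119 0.02153228] 0.012992219956133816
tool axis x.. [275.38068214 311.30284891]
```

View pics/w4c.png

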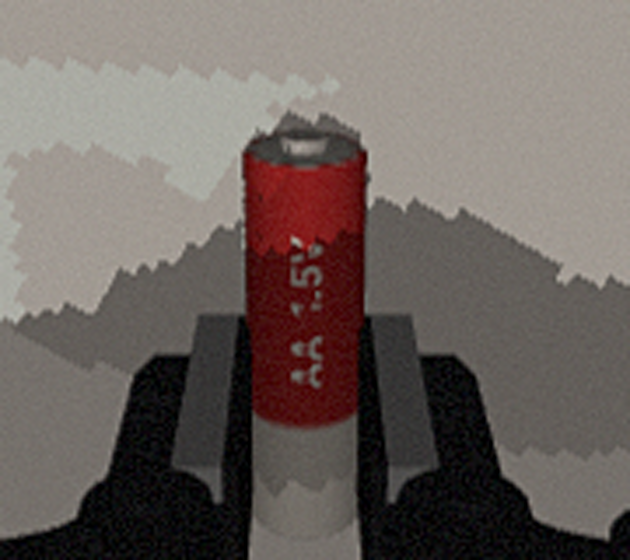

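The cell is held straight between the pads, nub at about (276.6,211) and the red/white boundary near row 291. I'll compute its in-hand position and the pose above the end plate.

```bash
cat >> h.py <<'E'
A=1.383; U=np.array([np.cos(A),np.sin(A),0])  # bar -x (towards plate), axis line through P0
P0=np.array([.5170,.0599,.0234])
def pose(x4,h,tilt,gx,gz=.020):
    """TCP pose: flat end centre at bar-row coordinate x4 (m along U from P0), height h, plus end raised by tilt deg; gx = TCP ahead of flat end along cell."""
    t=np.radians(tilt); ax=U*np.cos(t)+np.array([0,0,np.sin(t)]); zt=U*np.sin(t)-np.array([0,0,np.cos(t)])
    y=np.cross(zt,ax); p=P0+U*x4; p[2]=h
    return p+ax*gx-zt*gz, np.column_stack([ax,y,zt])
E
python3 - <<'E'
from h import *
s=manip.sense();c=manip.calibration('wrist');R0=Ro.from_quat(s['orientation']).as_matrix()
for n,u,v,dz in[('nub',276.6,211.4,.020),('end disc top',277,216.5,.0133),('boundary top',277,291.5,.0127),('flat bottom top?',277,322,.02)]:
    p=onz(c,u,v,s['tool_pos'][2]-dz);print(n,'tool cm',(R0.T@(p-s['tool_pos'])*100).round(2))
print('row nub approx coordinate', (np.array([.51935,.0725,0])-P0)@U)
p,R=pose(.035,.060,15,.0185); print(p); step(p,R)
p,R=pose(.035,.060,0,.0185); print(p); step(p,R)
E
```

```text
nub tool cm [3.3  0.05 2.  ]
end disc top tool cm [3.32 0.06 1.33]
boundary top tool cm [0.09 0.06 1.27]
flat bottom top? tool cm [-1.89  0.06  2.  ]
row nub approx coordinate 0.012817199115402324
[0.52590406 0.10675471 0.08410667]
slide cm [-16.02  -9.    -5.41] rot deg [-5.43 14.34 41.21]
[0.52698815 0.11245936 0.08      ]
slide cm [-15.58  -8.61  -5.  ] rot deg [-1.000e-02  0.000e+00  4.145e+01]
```

Run:
```python
from h import *
p,R=pose(.030,.060,15,.018); print(p); step(p,R)
```

```text
[0.52488042 0.10136814 0.08397726]
slide cm [-16.43  -9.36  -5.4 ] rot deg [-5.43 14.34 41.21]
```

drive_tool(
  plan=[
    {"slide": [0,0,-5.4],"rotation": [0,0,0],"grip": 1},
    {"slide": [-4,-2.3,-5.4],"rotation": [-1.4,3.6,10.3],"grip": 1},
    {"slide": [-8.2,-4.7,-5.4],"rotation": [-2.7,7.2,20.6],"grip": 1},
    {"slide": [-12.3,-7,-5.4],"rotation": [-4.1,10.8,31],"grip": 1},
    {"slide": [-16.4,-9.4,-5.4],"rotation": [-5.4,14.3,41.2],"grip": 1},
    {"slide": [-16.4,-9.4,-5.4],"rotation": [-5.4,14.3,41.2],"grip": 1},
    {"slide": [-16.4,-9.4,-5.4],"rotation": [-5.4,14.3,41.2],"grip": 1},
    {"slide": [-16.4,-9.4,-5.4],"rotation": [-5.4,14.3,41.2],"grip": 1},
    {"slide": [-16.4,-9.4,-5.4],"rotation": [-5.4,14.3,41.2],"grip": 1},
  ],
)

```text
time_s: 5.48
tool_pos: [0.5244, 0.1027, 0.084]
orientation: [0.763, 0.633, 0.1, -0.083]
wrist_force: [0.9, 0.2, -0.7]
finger_gap: 0.0129
gripper_force: 39.2
```

Run:
```python
from h import *
s=manip.sense();c=manip.calibration('wrist');im=snap('wrist','w5')
import pickle; pickle.dump((s,c),open('w5.pkl','wb'))
print(s['time_s'],s['tool_pos'],s['wrist_force'],s['finger_gap'],abs(s['dq']).max())
p,R=pose(.030,.060,15,.018);step(p,R)
im=im[120:340,170:390,::-1]; cv2.imwrite('pics/w5c.png',cv2.convertScaleAbs(cv2.resize(im,None,fx=2.7,fy=2.7,interpolation=cv2.INTER_CUBIC),alpha=1.5,beta=10))
```

```text
5.475 [0.52444384 0.10270708 0.08404162] [ 0.88762981  0.19659685 -0.74684794] 0.012928803193574272 0.002386551657406825
slide cm [-0.11  0.07 -0.02] rot deg [-0.05  0.05  0.14]
```

View pics/w5c.png

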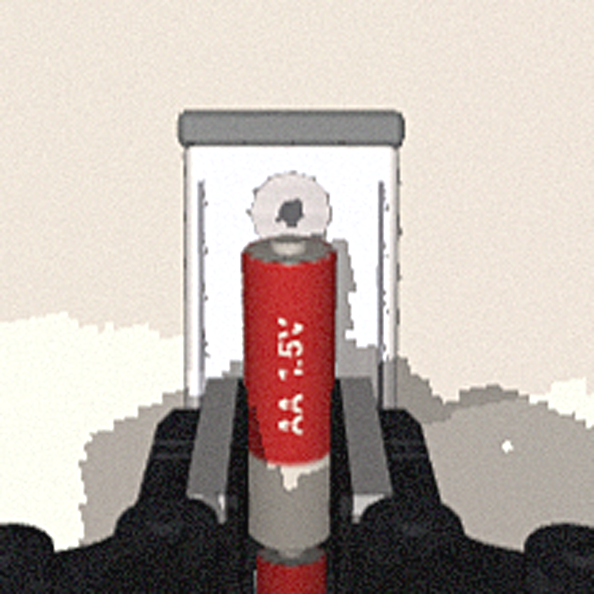

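The held cell (crop columns 243–335) is parallel to the bar and nearly in line with the row's red cell (257–327), both centred near crop column 290. The end cap spans 180–404. Next I'll measure the lateral offset numerically.

Run:
```python
from h import *
import pickle; s,c=pickle.load(open('w5.pkl','rb')); im=cv2.imread('pics/w5.png'); hsv=cv2.cvtColor(im,cv2.COLOR_BGR2HSV)
R0=Ro.from_quat(s['orientation']).as_matrix(); 
red=(hsv[...,1]>110)&((hsv[...,0]<10)|(hsv[...,0]>170))
def cell_pt(u,v,off): # ray with plane z_tool=off
    o,d=ray(c,u,v); n=R0[:,2]; q=o+d*((off-(o-s['tool_pos'])@n)/(d@n)); return R0.T@(q-s['tool_pos'])*1e3
for v in (225,240,255,270,280): 
    k=np.flatnonzero(red[v,240:320])+240; print('c4',v,k.min(),k.max(),cell_pt((k.min()+k.max())/2,v,.0147).round(2))
for v in range(326,345,3):
    k=np.flatnonzero(red[v,255:302])+255
    if len(k): w=onz(c,(k.min()+k.max())/2,v,.028); print('c3',v,k.min(),k.max(),(R0.T@(w-s['tool_pos'])*1e3).round(2),'lat/along',((w-P0)@np.array([-U[1],U[0],0])*1e3).round(2),((w-P0)@U*1e3).round(1))
g=im.mean(2)
for v in(166,168,170):
    row=g[v,225:335]; d=np.abs(np.diff(row)); l=225+np.argmax(d[:30]);r=225+70+np.argmax(d[70:]); w=onz(c,(l+r+1)/2,v,.014); print('cap',l,r,'lat',((w-P0)@np.array([-U[1],U[0],0])*1e3).round(2),'toolY',((R0.T@(w-s['tool_pos']))[1]*1e3).round(2))
```

```text
c4 225 260 293 [29.3   0.57 14.7 ]
c4 240 261 293 [22.96  0.77 14.7 ]
c4 255 260 293 [16.44  0.57 14.7 ]
c4 270 262 292 [ 9.74  0.78 14.7 ]
c4 280 258 295 [ 5.16  0.57 14.7 ]
c3 326 265 290 [-40.61   1.11  47.16] lat/along -0.49 16.4
c3 329 265 291 [-42.2    1.38  46.74] lat/along -0.77 14.7
c3 332 261 290 [-4.378e+01  3.000e-02  4.631e+01] lat/along 0.57 13.1
c3 335 265 290 [-45.37   1.11  45.89] lat/along -0.51 11.4
c3 338 262 301 [-46.96   3.26  45.46] lat/along -2.67 9.8
c3 341 265 290 [-48.56   1.11  45.04] lat/along -0.52 8.2
c3 344 265 290 [-50.15   1.11  44.61] lat/along -0.53 6.5
cap 235 319 lat -0.25 toolY 1.11
cap 235 319 lat -0.25 toolY 1.11
cap 235 319 lat -0.26 toolY 1.11
```

```bash
cat >> h.py <<'E'
def feel(n=6):
    F=[];
    for i in range(n): F.append(manip.sense()['wrist_force']); manip.snapshot('wrist')
    F=np.array(F); s=manip.sense(); R=Ro.from_quat(s['orientation']).as_matrix()
    f=F.mean(0); print('t %.2f'%s['time_s'],'F along U %.2f'%(f@U),'up %.2f'%f[2],'lat %.2f'%(f@np.array([U[1],-U[0],0])),'std',F.std(0).round(2),'gap',round(s['finger_gap'],4))
    return s
def flat(s,gx=.018,gz=.020):
    R=Ro.from_quat(s['orientation']).as_matrix(); p=s['tool_pos']-R[:,0]*gx+R[:,2]*gz
    print('flat end: coord mm %.2f lat %.2f h %.2f tilt %.2f'%((p-P0)@U*1e3,(p-P0)@np.array([U[1],-U[0],0])*1e3,p[2]*1e3,np.degrees(np.arcsin(R[2,0]))))
E
python3 - <<'E'
from h import *
s=feel(); flat(s)
for a in[(.026,.034,15),(.0235,.0285,15)]: step(*pose(*a,.018),s)
E
```

```text
t 5.83 F along U -0.14 up -0.11 lat -0.15 std [0.66 0.75 0.4 ] gap 0.0126
flat end: coord mm 30.19 lat -0.51 h 60.11 tilt 14.96
slide cm [-1.08  0.05  2.41] rot deg [-0.02  0.04  0.04]
slide cm [-1.46  0.05  2.88] rot deg [-0.02  0.04  0.04]
```

drive_tool(
  plan=[
    {"slide": [-0.6,0.05,1.2],"rotation": [0,0,0],"grip": 1},
    {"slide": [-1.08,0.05,2.4],"rotation": [0,0,0],"grip": 1},
    {"slide": [-1.25,0.05,2.65],"rotation": [0,0,0],"grip": 1},
    {"slide": [-1.46,0.05,2.88],"rotation": [0,0,0],"grip": 1},
    {"slide": [-1.46,0.05,2.88],"rotation": [0,0,0],"grip": 1},
  ],
)

```text
time_s: 6.45
tool_pos: [0.5238, 0.0946, 0.0526]
orientation: [0.764, 0.632, 0.1, -0.083]
wrist_force: [0.2, -0.0, -0.1]
finger_gap: 0.0127
gripper_force: 39.2
```

Run:
```python
from h import *
s=feel(); flat(s)
for x in (.015,.010,.005,0): step(*pose(x,.0285,15,.018),s)
```

```text
t 6.75 F along U 0.33 up -0.34 lat 0.32 std [0.48 0.46 0.62] gap 0.0127
flat end: coord mm 23.30 lat 0.18 h 28.74 tilt 14.95
slide cm [-0.81 -0.02 -0.19] rot deg [0.01 0.05 0.02]
slide cm [-1.29 -0.02 -0.32] rot deg [0.01 0.05 0.02]
slide cm [-1.78 -0.02 -0.45] rot deg [0.01 0.05 0.02]
slide cm [-2.26 -0.02 -0.58] rot deg [0.01 0.05 0.02]
```

drive_tool(
  plan=[
    {"slide": [-0.24,-0.02,-0.02],"rotation": [0,0,0],"grip": 1},
    {"slide": [-0.47,-0.02,-0.04],"rotation": [0,0,0],"grip": 1},
    {"slide": [-0.71,-0.02,-0.06],"rotation": [0,0,0],"grip": 1},
    {"slide": [-0.94,-0.02,-0.08],"rotation": [0,0,0],"grip": 1},
    {"slide": [-1.18,-0.02,-0.1],"rotation": [0,0,0],"grip": 1},
    {"slide": [-1.42,-0.02,-0.11],"rotation": [0,0,0],"grip": 1},
    {"slide": [-1.65,-0.02,-0.13],"rotation": [0,0,0],"grip": 1},
    {"slide": [-1.9,-0.02,-0.15],"rotation": [0,0,0],"grip": 1},
    {"slide": [-2.0,-0.02,-0.16],"rotation": [0,0,0],"grip": 1},
    {"slide": [-2.0,-0.02,-0.16],"rotation": [0,0,0],"grip": 1},
  ],
)

```text
time_s: 8.0
tool_pos: [0.5198, 0.0753, 0.0489]
orientation: [0.764, 0.632, 0.1, -0.083]
wrist_force: [0.4, 1.2, 0.6]
finger_gap: 0.0133
gripper_force: 39.2
```

Run:
```python
from h import *
s=feel(); flat(s)
c=manip.calibration('top'); im=manip.snapshot('top'); hsv=cv2.cvtColor(im,cv2.COLOR_RGB2HSV)
m=((hsv[...,1]>120)&((hsv[...,0]<10)|(hsv[...,0]>170))).astype(np.uint8); n,l,st,ce=cv2.connectedComponentsWithStats(m)
for i in range(1,n):
    if st[i,4]>20 and 215<ce[i][1]<270: print(st[i],((onz(c,*ce[i],.028)-P0)@U*1e3).round(1))
```

```text
t 8.30 F along U 1.04 up 0.71 lat 0.24 std [0.28 0.59 0.35] gap 0.0127
flat end: coord mm 3.49 lat -0.25 h 24.81 tilt 14.94
[244 230   9   7  45] 41.2
```

drive_tool(
  plan=[
    {"slide": [-0.1,0.03,-0.03],"rotation": [0,0,0],"grip": 1},
    {"slide": [-0.2,0.03,-0.05],"rotation": [0,0,0],"grip": 1},
    {"slide": [-0.3,0.03,-0.08],"rotation": [0,0,0],"grip": 1},
    {"slide": [-0.4,0.03,-0.11],"rotation": [0,0,0],"grip": 1},
    {"slide": [-0.5,0.03,-0.13],"rotation": [0,0,0],"grip": 1},
    {"slide": [-0.5,0.03,-0.13],"rotation": [0,0,0],"grip": 1},
  ],
)

```text
time_s: 9.1
tool_pos: [0.5191, 0.0702, 0.0488]
orientation: [0.764, 0.632, 0.1, -0.083]
wrist_force: [-0.1, 0.5, 0.8]
finger_gap: 0.0128
gripper_force: 39.2
```

```bash
python3 -c "
from h import *
flat(feel(8))"
```

```text
t 9.50 F along U 0.10 up 0.11 lat 0.11 std [0.55 0.42 0.68] gap 0.013
flat end: coord mm -1.65 lat 0.09 h 24.84 tilt 14.95
```

drive_tool(
  plan=[
    {"slide": [-0.1,0,-0.03],"rotation": [0,0,0],"grip": 1},
    {"slide": [-0.2,0,-0.05],"rotation": [0,0,0],"grip": 1},
    {"slide": [-0.3,0,-0.08],"rotation": [0,0,0],"grip": 1},
    {"slide": [-0.4,0,-0.11],"rotation": [0,0,0],"grip": 1},
    {"slide": [-0.4,0,-0.11],"rotation": [0,0,0],"grip": 1},
  ],
)

```text
time_s: 10.12
tool_pos: [0.5183, 0.0661, 0.0488]
orientation: [0.764, 0.632, 0.1, -0.083]
wrist_force: [0.6, -0.3, -0.3]
finger_gap: 0.013
gripper_force: 39.2
```

```bash
python3 -c "
from h import *
flat(feel(8))"
```

```text
t 10.53 F along U -0.11 up -0.01 lat 0.24 std [0.37 0.44 0.27] gap 0.013
flat end: coord mm -5.79 lat 0.14 h 24.91 tilt 14.95
```

drive_tool(
  plan=[
    {"slide": [-0.1,0,-0.03],"rotation": [0,0,0],"grip": 1},
    {"slide": [-0.2,0,-0.06],"rotation": [0,0,0],"grip": 1},
    {"slide": [-0.3,0,-0.09],"rotation": [0,0,0],"grip": 1},
    {"slide": [-0.3,0,-0.09],"rotation": [0,0,0],"grip": 1},
  ],
)

```text
time_s: 11.02
tool_pos: [0.5178, 0.063, 0.049]
orientation: [0.764, 0.632, 0.1, -0.083]
wrist_force: [0.3, 0.8, -0.6]
finger_gap: 0.0129
gripper_force: 39.2
```

```bash
python3 -c "
from h import *
flat(feel(8))"
```

```text
t 11.43 F along U -0.06 up 0.21 lat 0.01 std [0.4  0.73 0.51] gap 0.0128
flat end: coord mm -8.91 lat 0.13 h 25.00 tilt 14.95
```

Run:
```python
from h import *
c=manip.calibration('wrist'); im=snap('wrist','w6'); s=manip.sense()
for v in range(295,392,3):
    w=onz(c,278,v,.0307); print(v,im[v,274:283].mean(0).round().astype(int),'coord %.1f'%((w-P0)@U*1e3),end=' | ' if v%2 else '\n')
p=P0+U*(-.009); print('\nproj flat top pred',proj(c,p+[0,0,.0087]))
ct=manip.calibration('top'); it=snap('top','t6')
hs=cv2.cvtColor(it,cv2.COLOR_RGB2HSV); red=(hs[...,1]>120)&((hs[...,0]<10)|(hs[...,0]>170))
for x in np.arange(.06,-.18,-.004):
    u,v=proj(ct,P0+U*x+[0,0,.005]); print('%.0f:%s'%(x*1e3,it[int(round(v)),int(round(u))]),end=' ')
```

```text
295 [127 122 114] coord 4.2 | 298 [124 118 111] coord 2.9
301 [88 84 79] coord 1.6 | 304 [89 85 80] coord 0.3
307 [90 85 81] coord -1.0 | 310 [89 84 79] coord -2.3
313 [90 87 82] coord -3.6 | 316 [92 87 82] coord -4.9
319 [90 85 80] coord -6.2 | 322 [93 88 83] coord -7.5
325 [52 42 39] coord -8.8 | 328 [78 13 13] coord -10.1
331 [79 18 16] coord -11.4 | 334 [76 14 13] coord -12.8
337 [78 17 17] coord -14.1 | 340 [76 16 14] coord -15.4
343 [74 11  9] coord -16.7 | 346 [80 27 26] coord -18.0
349 [83 45 42] coord -19.4 | 352 [74 10  9] coord -20.7
355 [87 56 51] coord -22.0 | 358 [86 48 45] coord -23.3
361 [78 27 26] coord -24.6 | 364 [85 53 48] coord -26.0
367 [78 21 22] coord -27.3 | 370 [74 10 12] coord -28.6
373 [81 33 32] coord -30.0 | 376 [84 48 46] coord -31.3
379 [97 35 35] coord -32.6 | 382 [104  61  58] coord -34.0
385 [100  57  54] coord -35.3 | 388 [91 17 15] coord -36.6
391 [93 20 18] coord -38.0 | 
proj flat top pred [274.82097966 326.64059235]
60:[163 165 170] 56:[163 166 171] 52:[163 166 170] 48:[162 164 169] 44:[138 134 136] 40:[124  55  54] 36:[128  34  34] 32:[131  47  46] 28:[130  51  48] 24:[126  42  41] 20:[92 32 33] 16:[19 15 21] 12:[18 21 22] 8:[22 23 25] 4:[25 25 27] -0:[25 23 23] -4:[29 29 29] -8:[41 39 39] -12:[71 66 61] -16:[104  98  87] -20:[74 64 56] -24:[72 61 53] -28:[71 60 51] -32:[72 62 53] -36:[73 62 55] -40:[73 62 53] -44:[72 62 53] -48:[70 60 50] -52:[73 61 53] -56:[69 58 50] -60:[53 45 37] -64:[68 58 50] -68:[71 59 53] -72:[68 57 50] -76:[73 62 54] -80:[78 67 59] -84:[80 70 61] -88:[78 68 59] -92:[80 69 61] -96:[77 65 57] -100:[75 64 56] -104:[75 64 55] -108:[74 63 54] -112:[73 62 55] -116:[74 63 55] -120:[73 61 54] -124:[72 61 54] -128:[71 61 51] -132:[71 61 53] -136:[70 60 52] -140:[69 58 51] -144:[70 58 51] -148:[68 57 48] -152:[67 58 49] -156:[69 59 52] -160:[69 59 51] -164:[69 59 51] -168:[73 62 54] -172:[71 61 53] -176:[70 59 51]
```

Run:
```python
from h import *
ct=manip.calibration('top'); it=cv2.imread('pics/top0.png')[:,:,::-1]
for x in np.arange(.056,-.19,-.002):
    u,v=proj(ct,P0+U*x+[0,0,.001]); print('%.0f:%s'%(x*1e3,cv2.getRectSubPix(it.astype(np.float32)[:,:,0].copy(),(1,1),(float(u),float(v)))[0,0].astype(int)),cv2.getRectSubPix(it.astype(np.float32)[:,:,1].copy(),(1,1),(float(u),float(v)))[0,0].astype(int),end=' | ')
```

```text
56:142 144 | 54:142 144 | 52:142 144 | 50:142 144 | 48:142 145 | 46:142 145 | 44:140 142 | 42:130 132 | 40:109 110 | 38:79 79 | 36:62 60 | 34:49 46 | 32:36 35 | 30:32 30 | 28:31 30 | 26:30 30 | 24:31 30 | 22:40 36 | 20:59 44 | 18:89 49 | 16:111 45 | 14:120 37 | 12:123 35 | 10:125 43 | 8:125 51 | 6:124 52 | 4:123 45 | 2:123 38 | -0:124 41 | -2:126 48 | -4:127 57 | -6:126 54 | -8:125 48 | -10:125 44 | -12:126 52 | -14:130 75 | -16:135 107 | -18:139 130 | -20:141 141 | -22:141 141 | -24:141 141 | -26:141 141 | -28:138 138 | -30:126 127 | -32:106 105 | -34:95 81 | -36:104 66 | -38:119 49 | -40:125 37 | -42:126 40 | -44:125 48 | -46:125 54 | -48:125 55 | -50:125 51 | -52:125 48 | -54:125 48 | -56:125 51 | -58:125 55 | -60:124 53 | -62:124 48 | -64:126 46 | -66:128 57 | -68:132 83 | -70:136 113 | -72:139 132 | -74:141 141 | -76:141 142 | -78:141 142 | -80:141 142 | -82:137 137 | -84:119 119 | -86:88 87 | -88:71 57 | -90:82 42 | -92:106 39 | -94:121 35 | -96:125 33 | -98:125 39 | -100:126 51 | -102:126 60 | -104:127 62 | -106:127 56 | -108:126 50 | -110:125 46 | -112:123 45 | -114:123 48 | -116:125 56 | -118:127 60 | -120:127 59 | -122:130 77 | -124:134 106 | -126:138 127 | -128:138 136 | -130:139 140 | -132:141 142 | -134:141 142 | -136:136 137 | -138:122 122 | -140:90 89 | -142:54 53 | -144:35 34 | -146:29 28 | -148:28 28 | -150:29 29 | -152:28 27 | -154:27 27 | -156:33 34 | -158:52 51 | -160:76 75 | -162:82 81 | -164:66 65 | -166:57 57 | -168:66 66 | -170:78 77 | -172:77 77 | -174:62 62 | -176:52 52 | -178:76 77 | -180:111 112 | -182:133 134 | -184:141 143 | -186:142 143 | -188:139 140 |
```

drive_tool(
  plan=[
    {"slide": [-0.1,0,-0.02],"rotation": [0,0,0],"grip": 1},
    {"slide": [-0.2,0,-0.04],"rotation": [0,0,0],"grip": 1},
    {"slide": [-0.3,0,-0.06],"rotation": [0,0,0],"grip": 1},
    {"slide": [-0.3,0,-0.06],"rotation": [0,0,0],"grip": 1},
  ],
)

```text
time_s: 12.02
tool_pos: [0.5172, 0.0601, 0.0488]
orientation: [0.764, 0.632, 0.1, -0.083]
wrist_force: [0.7, 0.8, 0.3]
finger_gap: 0.0131
gripper_force: 39.2
```

```bash
python3 -c "
from h import *
flat(feel(8))"
```

```text
t 12.43 F along U 0.45 up -0.14 lat 0.23 std [0.49 0.38 0.47] gap 0.0126
flat end: coord mm -11.93 lat 0.18 h 24.83 tilt 14.96
```

drive_tool(
  plan=[
    {"slide": [-0.1,0,-0.03],"rotation": [0,0,0],"grip": 1},
    {"slide": [-0.2,0,-0.05],"rotation": [0,0,0],"grip": 1},
    {"slide": [-0.3,0,-0.08],"rotation": [0,0,0],"grip": 1},
    {"slide": [-0.3,0,-0.08],"rotation": [0,0,0],"grip": 1},
  ],
)

```text
time_s: 12.92
tool_pos: [0.5167, 0.0573, 0.0489]
orientation: [0.764, 0.632, 0.1, -0.083]
wrist_force: [0.5, 4.1, 1.1]
finger_gap: 0.0127
gripper_force: 39.1
```

```bash
python3 -c "
from h import *
flat(feel(8))"
```

```text
t 13.32 F along U 3.86 up 0.66 lat -0.23 std [0.68 0.68 0.37] gap 0.0129
flat end: coord mm -14.95 lat 0.19 h 24.87 tilt 14.97
```

Spring felt: 3.9 N at flat-end coordinate −14.95 mm, so its relaxed face is at about −11.1. At the full push my pads would reach the side-wall ends, so I'll back off, set the cell on the desk beyond the bar and regrip nearer its middle.

drive_tool(
  plan=[
    {"slide": [0.2,0,0.05],"rotation": [0,0,0],"grip": 1},
    {"slide": [0.4,0,0.11],"rotation": [0,0,0],"grip": 1},
    {"slide": [0.6,0,0.16],"rotation": [0,0,0],"grip": 1},
    {"slide": [0.8,0,0.1],"rotation": [0,0,0],"grip": 1},
    {"slide": [1.5,0,-0.6],"rotation": [0,0,0],"grip": 1},
    {"slide": [2.7,0,-3.0],"rotation": [0,0,0],"grip": 1},
    {"slide": [4.0,0,-5.0],"rotation": [0,0,0],"grip": 1},
    {"slide": [4.0,0,-5.0],"rotation": [0,0,0],"grip": 1},
  ],
)

```text
time_s: 14.32
tool_pos: [0.5229, 0.0829, 0.1097]
orientation: [0.763, 0.633, 0.102, -0.082]
wrist_force: [0.6, 0.1, -0.9]
finger_gap: 0.0128
gripper_force: 39.2
```

Run:
```python
from h import *
s=manip.sense(); flat(s); print(s['wrist_force'],s['finger_gap'])
for h in(.035,.0078): p=pose(.130,h,0,.018);print(p[0]); step(*p,s)
```

```text
flat end: coord mm 11.48 lat 1.64 h 85.76 tilt 15.01
[ 0.5733407   0.08156582 -0.92082388] 0.012769631768082955
[0.54463077 0.20529787 0.055     ]
slide cm [10.59 -0.16  8.51] rot deg [  0.23 -15.01   0.09]
[0.54463077 0.20529787 0.0278    ]
slide cm [ 9.89 -0.17 11.13] rot deg [  0.23 -15.01   0.09]
```

drive_tool(
  plan=[
    {"slide": [5.5,-0.1,1.5],"rotation": [0,-7,0],"grip": 1},
    {"slide": [11,-0.17,4.5],"rotation": [0.2,-15,0],"grip": 1},
    {"slide": [10.6,-0.17,8.5],"rotation": [0.2,-15,0],"grip": 1},
    {"slide": [10.6,-0.17,8.5],"rotation": [0.2,-15,0],"grip": 1},
    {"slide": [10.0,-0.17,10.7],"rotation": [0.2,-15,0],"grip": 1},
    {"slide": [9.9,-0.17,11.0],"rotation": [0.2,-15,0],"grip": 1},
    {"slide": [9.89,-0.17,11.1],"rotation": [0.2,-15,0],"grip": 1},
    {"slide": [9.89,-0.17,11.1],"rotation": [0.2,-15,0],"grip": 1},
  ],
)

```text
time_s: 15.32
tool_pos: [0.543, 0.2033, 0.0274]
orientation: [0.771, 0.637, -0.001, -0.001]
wrist_force: [-4.2, -2.3, 5.4]
finger_gap: 0.0129
gripper_force: 39.9
```

```bash
python3 -c "
from h import *
flat(feel(4)); print(manip.sense()['tool_pos'])"
```

```text
t 15.53 F along U -3.00 up 6.73 lat -2.90 std [0.62 0.26 0.79] gap 0.0131
flat end: coord mm 127.78 lat -1.34 h 7.39 tilt -0.07
[0.54297611 0.20337352 0.02736309]
```

drive_tool(
  plan=[
    {"slide": [0,0,-0.03],"rotation": [0,0,0],"grip": 0.5},
    {"slide": [0,0,-0.03],"rotation": [0,0,0],"grip": 0.5},
    {"slide": [0.35,0,-0.03],"rotation": [0,0,0],"grip": 0.5},
    {"slide": [0.65,0,-0.03],"rotation": [0,0,0],"grip": 0.5},
    {"slide": [0.65,0,-0.03],"rotation": [0,0,0],"grip": 0.5},
  ],
)

```text
time_s: 16.15
tool_pos: [0.5441, 0.2115, 0.0259]
orientation: [0.77, 0.638, -0.001, -0.001]
wrist_force: [-0.5, 0.6, -0.6]
finger_gap: 0.0214
gripper_force: 0.0
```

Run:
```python
from h import *
s=manip.sense();flat(s,.0245); print(s['tool_pos'],s['wrist_force'],s['finger_gap'])
c=manip.calibration('wrist');im=snap('wrist','w7')
R0=Ro.from_quat(s['orientation']).as_matrix()
for v in range(195,340,2):
    q=im[v,268:286].astype(int)
    w=R0.T@(onz(c,277,v,.0147)-s['tool_pos'])*1e3
    print(v,q.mean(0).round().astype(int),w[0].round(1),end=' | ' if v%3 else '\n')
```

```text
flat end: coord mm 129.45 lat -1.68 h 5.90 tilt -0.05
[0.5441346  0.21146132 0.02588084] [-0.47142011  0.63447326 -0.62286476] 0.02143803915110383
195 [166 159 152] 42.8
197 [166 159 151] 42.0 | 199 [166 159 151] 41.2 | 201 [164 158 150] 40.4
203 [166 159 150] 39.7 | 205 [164 158 150] 38.9 | 207 [165 159 151] 38.1
209 [165 158 150] 37.3 | 211 [166 158 150] 36.5 | 213 [159 152 144] 35.7
215 [151 145 137] 34.9 | 217 [156 149 142] 34.1 | 219 [127 122 116] 33.3
221 [99 95 91] 32.5 | 223 [102  97  93] 31.7 | 225 [105 101  96] 30.9
227 [66 60 57] 30.1 | 229 [62 58 57] 29.3 | 231 [75 72 68] 28.5
233 [76 72 69] 27.7 | 235 [63 61 57] 26.8 | 237 [63 48 46] 26.0
239 [83 25 25] 25.2 | 241 [81 18 18] 24.3 | 243 [80 15 15] 23.5
245 [81 17 16] 22.7 | 247 [81 17 16] 21.8 | 249 [81 16 16] 21.0
251 [80 16 14] 20.1 | 253 [79 12 12] 19.3 | 255 [81 18 16] 18.4
257 [80 15 14] 17.5 | 259 [84 29 27] 16.7 | 261 [84 30 29] 15.8
263 [85 40 37] 15.0 | 265 [79 18 16] 14.1 | 267 [87 43 41] 13.2
269 [86 35 34] 12.3 | 271 [85 39 36] 11.4 | 273 [80 19 18] 10.6
275 [79 15 15] 9.7 | 277 [86 41 39] 8.8 | 279 [82 23 22] 7.9
281 [80 17 18] 7.0 | 283 [79 14 14] 6.1 | 285 [79 16 15] 5.2
287 [85 35 34] 4.3 | 289 [84 36 34] 3.3 | 291 [93 39 37] 2.4
293 [91 23 22] 1.5 | 295 [104  50  47] 0.6 | 297 [101  45  43] -0.3
299 [100  34  33] -1.3 | 301 [95 19 18] -2.2 | 303 [95 19 18] -3.1
305 [96 22 20] -4.1 | 307 [94 18 18] -5.0 | 309 [98 27 26] -6.0
311 [111  87  81] -6.9 | 313 [117 113 106] -7.9 | 315 [117 111 104] -8.9
317 [116 111 104] -9.8 | 319 [116 111 104] -10.8 | 321 [117 112 104] -11.8
323 [116 111 104] -12.7 | 325 [116 111 103] -13.7 | 327 [116 111 103] -14.7
329 [116 111 104] -15.7 | 331 [116 111 104] -16.7 | 333 [116 111 104] -17.7
335 [116 110 104] -18.7 | 337 [117 111 105] -19.7 | 339 [116 111 105] -20.7
```

drive_tool(
  plan=[
    {"slide": [0,0,-0.15],"rotation": [0,0,0],"grip": 0.5},
    {"slide": [0,0,-0.15],"rotation": [0,0,0],"grip": 1},
    {"slide": [0,0,-0.15],"rotation": [0,0,0],"grip": 1},
    {"slide": [0,0,-0.15],"rotation": [0,0,0],"grip": 1},
  ],
  squeeze=40,
)

```text
time_s: 16.7
tool_pos: [0.5442, 0.2111, 0.0278]
orientation: [0.77, 0.638, -0.001, -0.001]
wrist_force: [-0.4, -0.4, 3.0]
finger_gap: 0.013
gripper_force: 39.3
```

Run:
```python
from h import *
s=feel(4); print(s['tool_pos'])
# row now: nub after springing back ~ -11; go above with tilt
for a in[(.005,.060,12),(.0,.030,12)]: step(*pose(*a,.0256),s)
c=manip.calibration('wrist');im=snap('wrist','w8');R0=Ro.from_quat(s['orientation']).as_matrix()
hsv=cv2.cvtColor(im,cv2.COLOR_RGB2HSV);red=(hsv[...,1]>110)&((hsv[...,0]<10)|(hsv[...,0]>170))
k=np.flatnonzero(red[200:340,270:284].sum(1)>8)+200
for v in (k.min()-.5,k.max()+.5): print(v,(R0.T@(onz(c,277,v,s['tool_pos'][2]-.0127)-s['tool_pos'])*1e3).round(1))
```

```text
t 16.90 F along U -0.22 up 3.76 lat -0.38 std [0.29 0.31 0.6 ] gap 0.013
[0.54423332 0.2111539  0.02776225]
slide cm [-12.78   0.12  -5.71] rot deg [-0.19 12.03  0.02]
slide cm [-13.28   0.13  -2.71] rot deg [-0.19 12.03  0.02]
235.5 [26.   0.8 12.7]
307.5 [-6.3  0.8 12.7]
```

Run:
```python
from h import *
s=manip.sense()
for a in[(-.004,.060,13),(-.004,.0255,13)]: step(*pose(*a,.0252,.0204),s)
```

```text
slide cm [-13.77   0.12  -5.77] rot deg [-0.19 13.03  0.02]
slide cm [-13.77   0.13  -2.32] rot deg [-0.19 13.03  0.02]
```

drive_tool(
  plan=[
    {"slide": [0,0,-5.8],"rotation": [0,0,0],"grip": 1},
    {"slide": [-4.5,0.05,-5.8],"rotation": [0,4,0],"grip": 1},
    {"slide": [-9,0.1,-5.8],"rotation": [0,9,0],"grip": 1},
    {"slide": [-13.8,0.13,-5.8],"rotation": [-0.2,13,0],"grip": 1},
    {"slide": [-13.8,0.13,-5.8],"rotation": [-0.2,13,0],"grip": 1},
    {"slide": [-13.8,0.13,-5.8],"rotation": [-0.2,13,0],"grip": 1},
    {"slide": [-13.8,0.13,-5.8],"rotation": [-0.2,13,0],"grip": 1},
  ],
)

```text
time_s: 17.82
tool_pos: [0.5202, 0.0765, 0.0855]
orientation: [0.765, 0.634, 0.087, -0.072]
wrist_force: [-0.7, -0.6, -0.7]
finger_gap: 0.0129
gripper_force: 39.2
```

Run:
```python
from h import *
s=feel(5); flat(s,.0252,.0204)
step(*pose(-.004,.0255,13,.0252,.0204),s)
c=manip.calibration('wrist');im=snap('wrist','w9');R0=Ro.from_quat(s['orientation']).as_matrix()
hsv=cv2.cvtColor(im,cv2.COLOR_RGB2HSV);red=(hsv[...,1]>110)&((hsv[...,0]<10)|(hsv[...,0]>170))
for v in range(235,400,6):
    k=np.flatnonzero(red[v,255:302])+255
    if len(k)>8: w=onz(c,(k.min()+k.max())/2,v,.028); print(v,k.min(),k.max(),'as row: toolY %.2f along %.1f'%((R0.T@(w-s['tool_pos']))[1]*1e3,(w-P0)@U*1e3))
```

```text
t 18.07 F along U -0.23 up -0.38 lat -0.04 std [0.37 0.41 0.47] gap 0.0129
flat end: coord mm -3.42 lat -0.08 h 59.96 tilt 12.95
slide cm [-0.83  0.01  3.34] rot deg [-0.04  0.05  0.11]
235 257 299 as row: toolY 1.34 along 36.6
241 260 293 as row: toolY 0.55 along 33.4
247 260 294 as row: toolY 0.81 along 30.1
253 260 297 as row: toolY 1.62 along 26.9
259 261 294 as row: toolY 1.08 along 23.6
265 262 292 as row: toolY 0.82 along 20.4
271 262 295 as row: toolY 1.62 along 17.1
277 261 292 as row: toolY 0.55 along 13.8
283 262 292 as row: toolY 0.82 along 10.5
289 260 292 as row: toolY 0.28 along 7.2
295 262 293 as row: toolY 1.09 along 3.9
301 256 291 as row: toolY -1.07 along 0.5
307 272 282 as row: toolY 0.82 along -2.8
337 259 294 as row: toolY 0.55 along -19.6
343 265 289 as row: toolY 0.83 along -23.0
349 262 294 as row: toolY 1.38 along -26.4
355 259 289 as row: toolY -0.82 along -29.8
361 262 293 as row: toolY 1.10 along -33.3
367 262 289 as row: toolY 0.01 along -36.7
373 265 291 as row: toolY 1.38 along -40.1
379 262 291 as row: toolY 0.56 along -43.6
```

drive_tool(
  plan=[
    {"slide": [-0.4,0.01,1.6],"rotation": [0,0,0],"grip": 1},
    {"slide": [-0.7,0.01,2.8],"rotation": [0,0,0],"grip": 1},
    {"slide": [-0.83,0.01,3.34],"rotation": [0,0,0],"grip": 1},
    {"slide": [-0.83,0.01,3.34],"rotation": [0,0,0],"grip": 1},
  ],
)

```text
time_s: 18.62
tool_pos: [0.5194, 0.0746, 0.0504]
orientation: [0.765, 0.634, 0.086, -0.072]
wrist_force: [0.2, -0.9, -0.7]
finger_gap: 0.0129
gripper_force: 39.2
```

Run:
```python
from h import *
s=feel(5); flat(s,.0252,.0204)
for x in(-.012,-.016):step(*pose(x,.0253,13,.0252,.0204),s)
```

```text
t 18.88 F along U -0.30 up -0.18 lat -0.06 std [0.7  0.44 0.53] gap 0.0127
flat end: coord mm -4.88 lat 0.48 h 26.09 tilt 12.97
slide cm [-0.71 -0.05 -0.08] rot deg [0.03 0.03 0.02]
slide cm [-1.1  -0.05 -0.17] rot deg [0.03 0.03 0.02]
```

Clear of the end plate. Now pushing the row onto the spring, slowly.

drive_tool(
  plan=[
    {"slide": [-0.2,-0.02,-0.01],"rotation": [0,0,0],"grip": 1},
    {"slide": [-0.4,-0.03,-0.03],"rotation": [0,0,0],"grip": 1},
    {"slide": [-0.6,-0.03,-0.06],"rotation": [0,0,0],"grip": 1},
    {"slide": [-0.75,-0.03,-0.09],"rotation": [0,0,0],"grip": 1},
    {"slide": [-0.9,-0.03,-0.12],"rotation": [0,0,0],"grip": 1},
    {"slide": [-1.0,-0.03,-0.15],"rotation": [0,0,0],"grip": 1},
    {"slide": [-1.1,-0.03,-0.17],"rotation": [0,0,0],"grip": 1},
    {"slide": [-1.1,-0.03,-0.17],"rotation": [0,0,0],"grip": 1},
  ],
)

```text
time_s: 19.88
tool_pos: [0.5177, 0.0641, 0.0505]
orientation: [0.765, 0.634, 0.087, -0.072]
wrist_force: [0.9, 4.3, -0.0]
finger_gap: 0.0128
gripper_force: 39.1
```

Run:
```python
from h import *
s=feel(8); flat(s,.0252,.0204)
for a in((-.019,.025,13),(-.019,.025,0)):step(*pose(*a,.0252,.0204),s)
```

```text
t 20.27 F along U 4.79 up 0.13 lat -0.34 std [0.49 0.22 0.24] gap 0.0128
flat end: coord mm -15.86 lat -0.17 h 24.89 tilt 12.98
slide cm [-0.3   0.02 -0.08] rot deg [-0.01  0.02  0.02]
slide cm [0.09 0.02 0.54] rot deg [-1.000e-02 -1.298e+01  3.000e-02]
```

drive_tool(
  plan=[
    {"slide": [-0.1,0.02,-0.03],"rotation": [0,0,0],"grip": 1},
    {"slide": [-0.2,0.02,-0.05],"rotation": [0,0,0],"grip": 1},
    {"slide": [-0.31,0.02,-0.07],"rotation": [0,0,0],"grip": 1},
    {"slide": [-0.31,0.02,-0.07],"rotation": [0,0,0],"grip": 1},
  ],
)

```text
time_s: 20.78
tool_pos: [0.5174, 0.0613, 0.0506]
orientation: [0.765, 0.634, 0.088, -0.072]
wrist_force: [1.2, 7.3, 0.2]
finger_gap: 0.0127
gripper_force: 39.1
```

Run:
```python
from h import *
s=feel(8); flat(s,.0252,.0204)
for a in((-.019,.0245,8),(-.019,.024,4),(-.019,.0240,0)):step(*pose(*a,.0252,.0204),s)
```

```text
t 21.18 F along U 6.75 up 0.30 lat 0.52 std [0.56 0.4  0.41] gap 0.0124
flat end: coord mm -18.53 lat 0.10 h 25.01 tilt 13.04
slide cm [ 0.11 -0.01  0.27] rot deg [-0.01 -5.04  0.04]
slide cm [ 0.22 -0.01  0.51] rot deg [-0.   -9.04  0.04]
slide cm [ 0.33 -0.01  0.71] rot deg [ -0.   -13.04   0.05]
```

drive_tool(
  plan=[
    {"slide": [-0.07,0,-0.02],"rotation": [0,0,0],"grip": 1},
    {"slide": [-0.13,0,-0.03],"rotation": [0,0,0],"grip": 1},
    {"slide": [-0.13,0,-0.03],"rotation": [0,0,0],"grip": 1},
  ],
)

```text
time_s: 21.55
tool_pos: [0.5172, 0.0603, 0.0507]
orientation: [0.765, 0.634, 0.088, -0.073]
wrist_force: [2.7, 8.2, -0.5]
finger_gap: 0.0127
gripper_force: 39.1
```

Run:
```python
from h import *
s=feel(10); flat(s,.0252,.0204)
R=Ro.from_quat(s['orientation']).as_matrix(); x=(s['tool_pos']-R[:,0]*.0252+R[:,2]*.0204-P0)@U
for dx,h,t in((0,.0249,13),(-.0001,.0247,10),(-.0002,.0245,7),(-.0003,.0243,4),(-.0003,.0241,2),(-.0003,.0240,0)):step(*pose(x+dx,h,t,.0252,.0204),s)
```

```text
t 22.05 F along U 8.28 up 0.14 lat 0.06 std [0.5  0.39 0.6 ] gap 0.0129
flat end: coord mm -19.51 lat 0.16 h 25.09 tilt 13.09
slide cm [-0.   -0.01  0.02] rot deg [-0.01 -0.09  0.06]
slide cm [ 0.09 -0.01  0.17] rot deg [-0.01 -3.09  0.06]
slide cm [ 0.17 -0.01  0.33] rot deg [-0.   -6.09  0.06]
slide cm [ 0.24 -0.01  0.49] rot deg [-0.   -9.09  0.06]
slide cm [ 0.29 -0.01  0.61] rot deg [ -0.   -11.09   0.06]
slide cm [ 0.34 -0.01  0.72] rot deg [ -0.   -13.09   0.06]
```

drive_tool(
  plan=[
    {"slide": [0.05,0,0.09],"rotation": [0,-1.5,0],"grip": 1},
    {"slide": [0.09,-0.01,0.17],"rotation": [0,-3.1,0],"grip": 1},
    {"slide": [0.13,-0.01,0.25],"rotation": [0,-4.6,0],"grip": 1},
    {"slide": [0.17,-0.01,0.33],"rotation": [0,-6.1,0],"grip": 1},
    {"slide": [0.17,-0.01,0.33],"rotation": [0,-6.1,0],"grip": 1},
  ],
)

```text
time_s: 22.68
tool_pos: [0.5178, 0.0626, 0.0479]
orientation: [0.768, 0.637, 0.047, -0.038]
wrist_force: [0.6, 7.0, 2.4]
finger_gap: 0.0127
gripper_force: 39.4
```

Run:
```python
from h import *
s=feel(8); flat(s,.0252,.0204)
for x,h,t in((-.0197,.0243,4),(-.0197,.0241,2),(-.0197,.0239,0)):step(*pose(x,h,t,.0252,.0204),s)
```

```text
t 23.07 F along U 7.22 up 1.53 lat -0.40 std [0.55 0.48 0.53] gap 0.013
flat end: coord mm -19.81 lat 0.30 h 24.69 tilt 6.97
slide cm [ 0.11 -0.03  0.17] rot deg [ 0.03 -2.97  0.06]
slide cm [ 0.17 -0.03  0.29] rot deg [ 0.03 -4.97  0.06]
slide cm [ 0.23 -0.03  0.4 ] rot deg [ 0.03 -6.97  0.05]
```

drive_tool(
  plan=[
    {"slide": [-0.06,0,0],"rotation": [0,0,0],"grip": 1},
    {"slide": [0,-0.01,0.08],"rotation": [0,-1.5,0],"grip": 1},
    {"slide": [0.05,-0.02,0.17],"rotation": [0,-3,0],"grip": 1},
    {"slide": [0.11,-0.02,0.28],"rotation": [0,-5,0],"grip": 1},
    {"slide": [0.17,-0.02,0.38],"rotation": [0,-7,0],"grip": 1},
    {"slide": [0.17,-0.02,0.38],"rotation": [0,-7,0],"grip": 1},
  ],
)

```text
time_s: 23.82
tool_pos: [0.5184, 0.065, 0.0446]
orientation: [0.77, 0.638, 0.0, 0.001]
wrist_force: [0.7, 7.8, 3.1]
finger_gap: 0.0129
gripper_force: 39.6
```

Run:
```python
from h import *
s=feel(8); flat(s,.0252,.0204); step(*pose(-.0203,.0236,0,.0252,.0204),s)
```

```text
t 24.23 F along U 7.64 up 3.09 lat -0.61 std [0.55 0.67 0.47] gap 0.0128
flat end: coord mm -20.03 lat 0.54 h 24.31 tilt 0.01
slide cm [-0.03 -0.05  0.07] rot deg [ 0.08 -0.01  0.05]
```

drive_tool(
  plan=[
    {"slide": [-0.01,-0.03,0.04],"rotation": [0,0,0],"grip": 1},
    {"slide": [-0.02,-0.04,0.08],"rotation": [0,0,0],"grip": 1},
    {"slide": [-0.02,-0.04,0.08],"rotation": [0,0,0],"grip": 1},
  ],
)

```text
time_s: 24.6
tool_pos: [0.5184, 0.0649, 0.0443]
orientation: [0.77, 0.638, 0.001, 0.001]
wrist_force: [1.7, 8.6, 3.7]
finger_gap: 0.013
gripper_force: 39.7
```

Run:
```python
from h import *
s=feel(8); flat(s,.0252,.0204)
c=manip.calibration('wrist');im=snap('wrist','w10')
for f in('w8','w10'):
    q=cv2.imread(f'pics/{f}.png'); hsv=cv2.cvtColor(q,cv2.COLOR_BGR2HSV);red=(hsv[...,1]>110)&((hsv[...,0]<10)|(hsv[...,0]>170))
    k=np.flatnonzero(red[200:330,270:284].sum(1)>8)+200; print(f,k.min(),k.max(),[ (np.flatnonzero(red[v,250:305])[[0,-1]]+250).tolist() for v in(245,270,300)])
a=cv2.resize(im[190:400,190:370,::-1],None,fx=2.8,fy=2.8,interpolation=cv2.INTER_CUBIC)
b=manip.snapshot('scene')[190:310,210:320,::-1]; b=cv2.resize(b,None,fx=2.6,fy=4.9 and 2.6,interpolation=cv2.INTER_CUBIC)
o=np.zeros((590,800,3),np.uint8);o[:588,:504]=a;o[:b.shape[0],510:510+b.shape[1]]=b;cv2.imwrite('pics/v10.png',cv2.convertScaleAbs(o,alpha=1.5,beta=10))
```

```text
t 25.00 F along U 8.40 up 4.53 lat -0.10 std [0.56 0.38 0.43] gap 0.0131
flat end: coord mm -20.04 lat 0.50 h 23.88 tilt 0.04
w8 236 307 [[260, 293], [261, 292], [254, 299]]
w10 235 306 [[252, 293], [261, 292], [254, 292]]
```

drive_tool(
  plan=[
    {"slide": [0.05,0,-0.04],"rotation": [0,0,0],"grip": 1},
    {"slide": [0.1,0,-0.04],"rotation": [0,0,0],"grip": 1},
    {"slide": [0.15,0,-0.04],"rotation": [0,0,0],"grip": 1},
    {"slide": [0.15,0,-0.04],"rotation": [0,0,0],"grip": 1},
  ],
)

```text
time_s: 25.6
tool_pos: [0.5182, 0.0655, 0.0442]
orientation: [0.77, 0.638, -0.0, 0.001]
wrist_force: [1.3, 5.3, 3.0]
finger_gap: 0.0128
gripper_force: 39.5
```

```bash
python3 -c "
from h import *
flat(feel(8),.0252,.0204)"
```

```text
t 26.00 F along U 5.41 up 2.94 lat 0.80 std [0.46 0.43 0.32] gap 0.0133
flat end: coord mm -19.51 lat 0.15 h 23.83 tilt -0.09
```

drive_tool(
  plan=[
    {"slide": [0.05,0,0],"rotation": [0,0,0],"grip": 1},
    {"slide": [0.1,0,0],"rotation": [0,0,0],"grip": 1},
    {"slide": [0.1,0,0],"rotation": [0,0,0],"grip": 1},
  ],
)

```text
time_s: 26.38
tool_pos: [0.5179, 0.0662, 0.0439]
orientation: [0.77, 0.638, -0.001, 0.001]
wrist_force: [1.7, 3.4, 4.1]
finger_gap: 0.0129
gripper_force: 39.6
```

```bash
python3 -c "
from h import *
flat(feel(8),.0252,.0204)"
```

```text
t 26.77 F along U 3.98 up 5.21 lat 1.35 std [0.49 0.48 0.65] gap 0.0128
flat end: coord mm -18.93 lat -0.25 h 23.55 tilt -0.14
```

drive_tool(
  plan=[
    {"slide": [0,0,-0.05],"rotation": [0,0,0],"grip": 1},
    {"slide": [0,0,-0.05],"rotation": [0,0,0],"grip": 0.6},
    {"slide": [0,0,-0.05],"rotation": [0,0,0],"grip": 0.5},
    {"slide": [0,0,-0.05],"rotation": [0,0,0],"grip": 0.5},
    {"slide": [0,0,-0.05],"rotation": [0,0,0],"grip": 0.45},
  ],
)

```text
time_s: 27.4
tool_pos: [0.5172, 0.066, 0.0438]
orientation: [0.77, 0.638, -0.001, 0.001]
wrist_force: [0.3, 0.1, 0.1]
finger_gap: 0.0232
gripper_force: 0.0
```

Run:
```python
from h import *
s=feel(4); print(s['tool_pos']); flat(s,.0252,.0204)
c=manip.calibration('wrist');im=snap('wrist','w11')
a=cv2.resize(im[190:400,190:370,::-1],None,fx=2.8,fy=2.8,interpolation=cv2.INTER_CUBIC)
b=manip.snapshot('scene')[185:310,215:320,::-1]; b=cv2.resize(b,None,fx=2.75,fy=2.75,interpolation=cv2.INTER_CUBIC)
o=np.zeros((590,800,3),np.uint8);o[:588,:504]=a;o[:b.shape[0],510:510+b.shape[1]]=b;cv2.imwrite('pics/v11.png',cv2.convertScaleAbs(o,alpha=1.5,beta=10))
```

```text
t 27.60 F along U -0.21 up 0.06 lat 0.26 std [0.52 0.32 0.11] gap 0.0235
[0.5174802  0.06613989 0.04407106]
flat end: coord mm -19.03 lat -0.69 h 23.74 tilt -0.15
```

View pics/v11.png

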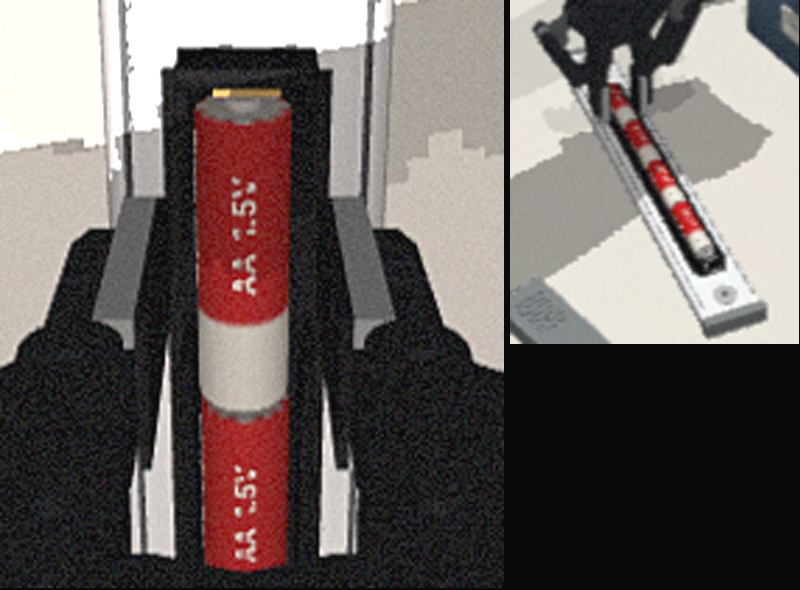

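The released cell lies straight between the end plate (gold strip at crop (245,93)) and the row, and the scene crop shows four cells in one flat line. Now lifting clear.

drive_tool(
  plan=[
    {"slide": [0,0.05,-0.5],"rotation": [0,0,0],"grip": 0.4},
    {"slide": [0,0.05,-2],"rotation": [0,0,0],"grip": 0.35},
    {"slide": [0,0.05,-6],"rotation": [0,0,0],"grip": 0.35},
    {"slide": [2,0.05,-12],"rotation": [0,0,0],"grip": 0.35},
    {"slide": [10,0.05,-18],"rotation": [0,0,0],"grip": 0.35},
    {"slide": [15,0.05,-20],"rotation": [0,0,0],"grip": 0.35},
    {"slide": [15,0.05,-20],"rotation": [0,0,0],"grip": 0.35},
    {"slide": [15,0.05,-20],"rotation": [0,0,0],"grip": 0.35},
  ],
)

```text
time_s: 28.7
tool_pos: [0.5466, 0.2158, 0.2457]
orientation: [0.769, 0.639, 0.0, 0.001]
wrist_force: [0.5, -0.4, -0.1]
finger_gap: 0.0278
gripper_force: 0.0
```

Run:
```python
from h import *
print(manip.sense()['time_s'])
ct=manip.calibration('top'); a=cv2.imread('pics/top0.png'); b=snap('top','t12')[:,:,::-1]
hs=cv2.cvtColor(b,cv2.COLOR_BGR2HSV); m=((hs[...,1]>110)&((hs[...,0]<10)|(hs[...,0]>170))).astype(np.uint8); n,l,st,ce=cv2.connectedComponentsWithStats(m)
for i in range(1,n):
    if st[i,4]>20 and 215<ce[i][1]<270: w=onz(ct,*ce[i],.028); print(st[i],'along %.1f lat %.2f'%((w-P0)@U*1e3,(w-P0)@np.array([U[1],-U[0],0])*1e3))
for nm,(x0,x1,y0,y1) in dict(glue=(195,216,172,196),tin=(327,363,155,190),glass=(398,450,160,200)).items():
    d=cv2.absdiff(a[y0:y1,x0:x1],np.ascontiguousarray(b[y0:y1,x0:x1])).max(2); print(nm,(d>40).mean().round(3),d.mean().round(1))
s0=cv2.imread('pics/scene0.png'); s1=snap('scene','s12')[:,:,::-1]
for nm,(x0,x1,y0,y1) in dict(glue=(258,280,145,192),tin=(340,378,236,268),glass=(382,430,265,322)).items():
    d=cv2.absdiff(s0[y0:y1,x0:x1],np.ascontiguousarray(s1[y0:y1,x0:x1])).max(2); print(nm,(d>40).mean().round(3),d.mean().round(1))
c=manip.calibration('wrist'); im=manip.snapshot('wrist'); hs=cv2.cvtColor(im,cv2.COLOR_RGB2HSV); m=((hs[...,1]>120)&((hs[...,0]<10)|(hs[...,0]>170))).astype(np.uint8); n,l,st,ce=cv2.connectedComponentsWithStats(m)
for i in range(1,n):
    if st[i,4]>60: w=onz(c,*ce[i],.028); print('w',st[i],'along %.1f lat %.2f'%((w-P0)@U*1e3,(w-P0)@np.array([U[1],-U[0],0])*1e3))
```

```text
28.7
[251 230  15  10 115] along 19.8 lat -0.99
[275 234  14  10 107] along -31.8 lat -0.41
[297 238  15   9 106] along -82.3 lat -0.23
[320 242  15   9 106] along -132.9 lat -0.10
glue 0.0 18.4
tin 0.0 23.2
glass 0.0 23.0
glue 0.11 10.3
tin 0.0 5.3
glass 0.0 5.7
w [354 173  28  27 333] along 153.7 lat 83.89
w [269 292  15  30 340] along 17.0 lat 0.06
w [ 64 321  43  18 488] along -10.6 lat -209.26
w [270 332  14  28 299] along -33.0 lat 0.44
w [271 370  13  25 267] along -83.4 lat 0.62
```

```bash
python3 -c "
from workcell import manip
print(manip.close_job())"
```

```text
the job is handed in; nothing more can be done
None
```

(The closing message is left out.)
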